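# Fit the rotor on the centrifuge's splined spindle

## Robot

A 7-joint arm with a two-finger parallel gripper is mounted at the origin on the work surface. World frame = base frame: x ahead of the robot, y to its left, z up, the work surface at z = 0. Lengths are in mm, angles in rad, forces in N, time in s.
With the tool pointing down it reaches from about 400 to 750 mm from the base axis. Payload 19.5 kg.
Tool frame: the origin (TCP) lies midway between the tips of the shut fingers; the grasp point (between the pads) lies env.grasp_offset behind it (env.grasp_offset is the distance from the TCP to the grasp point, in mm); z points along the fingers, x is the direction in which the jaws open and shut, and the axes are right-handed (so a half turn about z gives the same grasp; the last joint's range is limited). The gripper opens to 85 mm and grips with 20 to 120 N. Pads are 22 mm wide; open, the fingers measure 114 mm over their backs; the gripper's body (76 mm by 85 mm) begins 54 mm behind the grasp point. The pads swing forward as they close: fully open they stand 13 mm farther back than shut.
Start: joints at [1.196, 0.707, -0.028, 1.485, 0.022, 0.951, -0.075], TCP at [187.839, -543.426, 231.268] pointing down, gripper open.
Joint ranges: [-2.71, 2.71], [-0.32, 2.16], [-1.57, 1.52], [0, 2.45], [-1.46, 4.6], [0, 2.02], [-2.83, 2.83]. Speed limits (rad/s): [1.89, 1.89, 2.57, 2.57, 3.01, 3.01, 3.01].

## Interface

Orientations are given as a unit quaternion [x, y, z, w].
In Python, from bench import env, cams, job gives the robot as it stands.
- The arm moves only by the tool step_arm, never from a script. Its argument "moves" is a list that holds one entry, the list of rows, each a list of 5 numbers: the opening, from -1 (shut) to 1 (fully open), then the shift along the tool's x, y, z in m, then the turn about the tool's z in degrees. In form: [[[grip, tx, ty, tz, roll], ...]]. A call has 1 to 20 rows; each row shifts and turns the commanded pose from where the row before left it, along the tool's axes as they then stand; what a row does not reach is not made up. A row lasts 1/8 s, in which the tool goes at most 62.5 mm and 10.7 degrees, less where a joint would pass 70% of its speed; a pose out of reach is approached as far as the arm can. A call is refused whole if a number of a shift passes 0.0625 or a number of a turn 10.7, either way. A call with a gripper value outside its range is refused whole. The fingers move at their own pace and stop on an object; "newtons" is the grip in N (left out, the last holds). Time passes only in rows, so rows that do not move let the fingers close. It gives the time, the measured TCP pose, the force and the opening at its end, in the units of the state.
- env.observe(): the state, without advancing time (a new reading comes with each control period).
- cams.camera(name): name is "scene" or "side" or "wrist"; returns a dict with "frame" (480x640x3 uint8, red, green, blue), "depth" (480x640 float32, mm along the optical axis (not along the pixel's ray), 0 where there is no reading), "fov_y" (degrees; the focal length in pixels is half the picture's height over the tangent of half this angle, whatever the lens; pixels are square), "cx", "cy" (the principal point, pixels), "cam_to_world" (4x4, takes a point from camera to world coordinates); the wrist camera has in their place "tool_from_camera" (4x4, takes a point from camera to tool coordinates, whose origin is the TCP and whose axes are the tool frame's). Camera axes: x right, y down, z forward; pixel columns grow to the right and rows downward; lengths in mm; the calibration is good to about 2 mm. A picture is of the moment at which its call begins: read the wrist's pose just before it.
- job.sign_off(): hands the job in, once; it reports no verdict.
The state is a dict: "t": time; "joints": joint angles; "qvel": joint speeds; "joint_efforts": joint torques, N m; "ee_pos": TCP position; "ee_rot": TCP orientation; "wrist_force": force on the tool from outside, world axes, zero at the start; "wrist_torque": the same for the moment, N m; "grip_width": finger opening in mm.
Only numpy, scipy, OpenCV 4.12 (cv2) and the standard library are available. Lean on these libraries where they do the work, as an engineer would, in place of code of your own. Each camera call takes 0.05 s, during which the arm holds its last target. There are 200 camera calls.

## Task

Lift the rotor off its rubber mat by the blue grip, lower it onto the centrifuge's splined spindle and rock it left and right under a light push until the teeth mesh, then press it past the spring catch until it sits flat and fully home, and let go of it. Be gentle with the drive's bearings: never load the spindle with more than 40 N. Leave the tube rack, the tip box and the bottle as they stand.

Things in the scene. Friction and masses are not known exactly. Their poses are not given: they have to be found in the camera images.
- rotor: Round silver rotor, 110 mm across, about 0.4 kg, free on the mat. Origin: centre of its hub's flat underside, z up. Top face at 40 mm; above it only the blue grip. A blind bore, 34 mm deep, opens downward on the z axis, with six lands 60 degrees apart (at 30, 90, 150.. degrees from its x axis) that reach down to the underside and leave a 26.4 mm free hole. Any of six turns fits.
- rotor_grip (a point): Point 61 mm above the rotor's origin, on its axis, in the middle of the blue upright bar grip: 44 mm long (along the rotor's x), 16 mm thick (along its y, flat faces), from 40 to 77 mm above the origin.
- centrifuge: White bench centrifuge, fixed, 250 (x) by 240 mm (y), 125 mm high at the rim; its panel faces its own -x, its open lid lies back on its +x side, rising to 170 mm. Origin: centre of the underside. In its top a round steel bowl, 168 mm across, floor 80 mm above the bench, with the brass spindle in the middle.
- seat (a point): On the vertical spindle axis, 88 mm above the bench, at the top of the dark seat flange (48 mm across): the rotor's origin comes here when fully home. Fixed to the housing: its axes do NOT show how the teeth are turned; that differs every time and is not measured. The spindle turns stiffly (0.12 N m): a light push (5 to 10 N) leaves it still as the rotor turns on the teeth; a hard one drags it.
- tooth_tops (a point): On the spindle axis, 24 mm above the seat, level with the flat tops of its six brass teeth (6 mm wide, 34 mm across the tips, from the seat up to here; about 3 degrees of play either way in the bore). Above it a smooth nose, 24 mm across, tapered to 14 mm at its top 8 mm higher, enters the bore first. Unmeshed, the rotor rides here with its underside; meshed, it slides down.
- catch (a point): On the spindle axis, 17 mm above the seat, about where the rotor's underside first meets three spring balls set in the spindle. They keep the rotor from sinking home by its own weight; passing them takes an extra push of roughly 5 to 15 N, and they click out into a groove in the bore just as it comes home and hold it down.
- mat: Black square rubber mat, 150 x 150 x 6 mm, fixed to the bench; the rotor stands in its middle. Origin: centre of its underside.
- rack: Grey rack of capped sample tubes, 60 x 110 mm, 68 mm high, loose, beyond the mat; to be left alone. Origin: centre of its underside.
- tipbox: White and yellow box of pipette tips, 75 x 115 mm, 54 mm high, loose, on the robot's side of the mat; to be left alone. Origin: centre of its underside.
- bottle: Capped amber bottle, 48 mm across, 90 mm high, loose, beyond the mat; to be left alone. Origin: centre of its underside.
Mind the look-alikes: they are no part of the job. Leave any red look-alike of the rotor alone.

How it is judged:
By the outcome, as a careful person would: the job done as asked, in the order asked, and still so for the second after the job is handed in, with the robot touching nothing.
It also fails if it takes over 72 s, if anything falls off the work surface, if the arm or the gripper's body presses on something with over 40 N, if the wrist force passes 120 N, or if a joint passes its speed limit or range.

## Working session

There is one attempt and no reset: what is moved stays moved. The work goes in short steps, Python scripts to look and compute and a tool call to move; the robot and the scene stay as the last step left them, time stands still between calls to the robot, and variables do not carry over. Pictures are saved under pics/ and viewed, about 8 in all and at most 12, crops included, and the job is handed in when it is done.

Besides the shell and the picture viewer there is one more tool, called after ">>>" in YAML: its name, and indented under it one key for each argument. step_arm: Moves the arm, as the interface text tells. Its arguments: {"type":"object","properties":{"moves":{"type":"array","items":{"type":"array","items":{"type":"array","items":{"type":"number"}}}},"newtons":{"type":"number"}},"required":["moves"]}

```bash
mkdir -p pics; python3 - <<'E'
from bench import env,cams,job
import cv2,numpy as np,pickle
print(env.observe(),env.grasp_offset)
d={n:cams.camera(n) for n in("scene","side","wrist")}
pickle.dump(d,open("c0.pkl","wb"))
for n in d:
  cv2.imwrite(f"pics/{n}0.png",d[n]["frame"][:,:,::-1]); print(n,d[n]["fov_y"],d[n]["cx"],d[n]["cy"],d[n].get("cam_to_world",d[n].get("tool_from_camera")))
E
```

```text
{'t': 0.0, 'joints': array([ 1.19628496,  0.70710589, -0.0276111 ,  1.48500953,  0.02201   ,
        0.95091922, -0.07548003]), 'qvel': array([ 5.06853811e-04, -1.53398411e-03,  1.18580806e-03, -1.58275346e-03,
        8.66119510e-04, -1.14908538e-03, -5.44291622e-05]), 'joint_efforts': array([ 1.67330170e-03, -8.83183622e+01,  1.23460013e+00, -2.36151731e+01,
        1.68107240e-02,  6.63775616e-03,  1.09592523e-05]), 'ee_pos': array([ 187.75591203, -543.18900823,  230.82338415]), 'ee_rot': array([ 8.14469580e-01, -5.80205980e-01, -4.77995190e-04, -3.09767489e-04]), 'wrist_force': array([ 0.34591046, -0.0435499 , -0.09447655]), 'wrist_torque': array([-0.01644297, -0.01020235,  0.06965727]), 'grip_width': 85.37563855279295} 18.700000000000003
scene 53.15519480251659 320.98760539968475 236.83478803227828 [[ 9.99929545e-01 -1.17163708e-02  1.90586332e-03  5.68887726e+02]
 [-8.63405548e-03 -6.07692683e-01  7.94125341e-01 -7.72450801e+02]
 [-8.14608777e-03 -7.94085845e-01 -6.07751027e-01  6.85780380e+02]
 [ 0.00000000e+00  0.00000000e+00  0.00000000e+00  1.00000000e+00]]
side 48.1586251770015 316.1467854830343 241.27560478098957 [[ 9.88933189e-01 -9.99095444e-02  1.09677848e-01  4.64739046e+02]
 [-1.48343757e-01 -6.54440385e-01  7.41418851e-01 -6.49217958e+02]
 [-2.29720640e-03 -7.49483733e-01 -6.62018774e-01  7.02058445e+02]
 [ 0.00000000e+00  0.00000000e+00  0.00000000e+00  1.00000000e+00]]
wrist 59.11331823231792 319.17726368941436 236.073403522415 [[ 9.99999978e-01 -4.43763138e-05  2.03324470e-04 -1.03921815e-01]
 [-1.90704000e-05  9.53350612e-01  3.01865219e-01 -7.63731694e+01]
 [-2.07235174e-04 -3.01865216e-01  9.53350591e-01 -1.42423670e+02]
 [ 0.00000000e+00  0.00000000e+00  0.00000000e+00  1.00000000e+00]]
```

View pics/scene0.png

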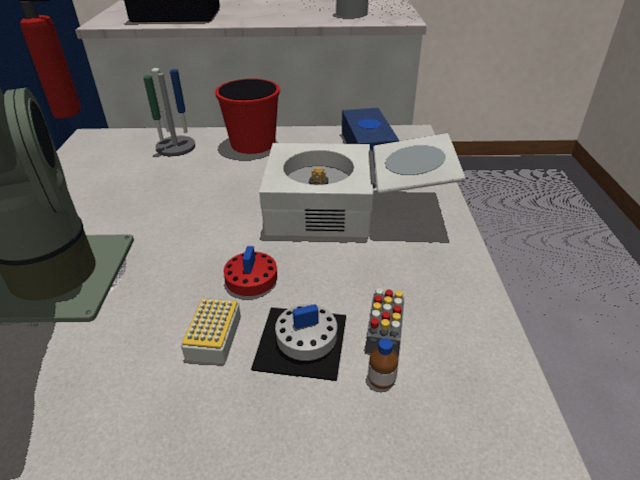

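View pics/side0.png

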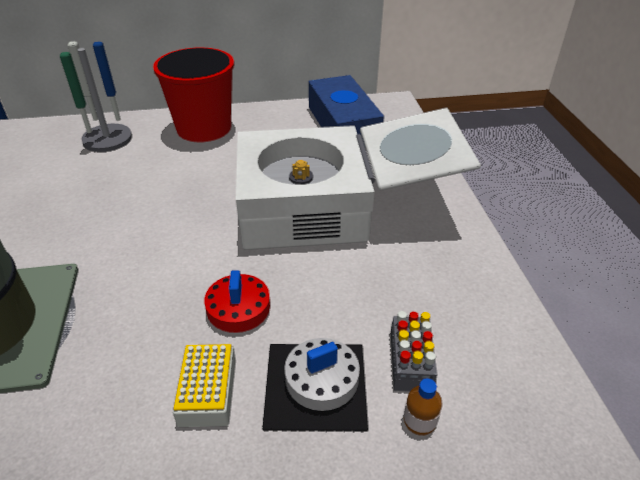

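```bash
cat > h.py <<'E'
import numpy as np,cv2
from scipy.spatial.transform import Rotation as R
from scipy.optimize import least_squares
def cloud(c,st=None):
    M=c["cam_to_world"] if "cam_to_world" in c else None
    if M is None:
        T=np.eye(4);T[:3,:3]=R.from_quat(st["ee_rot"]).as_matrix();T[:3,3]=st["ee_pos"]
        M=T@c["tool_from_camera"]
        if abs(c["tool_from_camera"][:3,3]).max()<1: 
            m=c["tool_from_camera"].copy();m[:3,3]*=1000;M=T@m
    h=c["depth"].astype(float);f=240/np.tan(np.radians(c["fov_y"]/2))
    v,u=np.mgrid[:480,:640];P=np.stack([(u-c["cx"])/f*h,(v-c["cy"])/f*h,h],-1)
    P=P@M[:3,:3].T+M[:3,3];P[h==0]=np.nan
    return P
def hsv(c):return cv2.cvtColor(np.ascontiguousarray(c["frame"]),cv2.COLOR_RGB2HSV)
def circ(p):
    A=np.c_[2*p,np.ones(len(p))];s=np.linalg.lstsq(A,(p**2).sum(1),rcond=None)[0];return s[:2],np.sqrt(s[2]+s[0]**2+s[1]**2)
def bar(P,m):
    p=P[m];p=p[np.isfinite(p[:,0])];z=np.percentile(p[:,2],97);p=p[p[:,2]>z-4][:,:2].astype(np.float32)
    (c,s,a)=cv2.minAreaRect(p)
    if s[0]<s[1]:a+=90
    return c,s,a%180,z,len(p)
E
python3 - <<'E'
from h import *
import pickle
d=pickle.load(open("c0.pkl","rb"))
for n,(bx,sx) in {"scene":((250,300,350,370),(305,160,330,190)),"side":((265,335,365,420),(285,155,318,185))}.items():
    c=d[n];P=cloud(c);H=hsv(c);u0,v0,u1,v1=bx
    m=np.zeros((480,640),bool);m[v0:v1,u0:u1]=1
    b=m&(H[...,0]>100)&(H[...,0]<130)&(H[...,1]>140)
    print(n,"bar",bar(P,b))
    t=m&(abs(P[...,2]-46)<2.5)&~b; q=P[t][:,:2];print("top face pts",len(q),"minEncl",cv2.minEnclosingCircle(q.astype(np.float32)),np.median(P[t][:,2]))
    m=np.zeros((480,640),bool);m[sx[1]:sx[3],sx[0]:sx[2]]=1
    br=m&(H[...,0]>10)&(H[...,0]<30)&(H[...,1]>110);q=P[br];print("brass",br.sum(),np.nanmean(q,0),np.nanmin(q,0),np.nanmax(q,0))
    # bowl rim: inner edge = points at z~125
    t=(abs(P[...,2]-125)<3)&(P[...,0]>400)&(P[...,1]>-300)&(P[...,1]<150);q=P[t];print("rim",len(q),np.percentile(q,[1,99],axis=0),np.median(q[:,2]))
    lo=m*0
    fl=(abs(P[...,2]-80)<2)&(P[...,1]>-300);q=P[fl];print("floor",len(q),np.percentile(q,[1,50,99],axis=0) if len(q) else 0)
E
```

```text
scene bar ((541.095458984375, -189.7310791015625), (42.22290802001953, 15.116639137268066), 16.575759887695312, np.float64(83.84183923550417), 153)
top face pts 789 minEncl ((540.7164916992188, -191.84967041015625), 49.27024459838867) 44.97367605020588
brass 158 [566.06751345 231.94789714 104.97514088] [551.03333792 221.5331523   86.37582963] [580.17654827 250.29885113 121.13163927]
rim 940 [[438.058054   114.68409099 122.11309283]
 [718.93904199 149.68609484 127.60159338]] 124.43888850657282
floor 2773 [[-629.57970581 -201.0098823    78.06522653]
 [ 655.03398655  537.07577616   79.93020407]
 [2114.64418793 1957.36726689   81.93397462]]
side bar ((541.4630737304688, -186.72462463378906), (43.40669250488281, 16.964536666870117), 16.847026824951172, np.float64(83.45453175735216), 277)
top face pts 1186 minEncl ((539.9403076171875, -189.64520263671875), 50.45858383178711) 44.85856162424329
brass 249 [564.76436155 235.31033387 106.01527712] [550.47076864 224.06799158  79.47536597] [580.67430884 310.42124138 121.06868538]
rim 1417 [[438.36338422 116.5501159  122.20131742]
 [722.60536627 149.58431461 127.5563642 ]] 124.58585239785975
floor 3999 [[-201.42069213 -197.79776571   78.07365798]
 [ 640.33119563  502.56010971   80.11910839]
 [ 873.85068949 1306.78055646   81.95122086]]
```

View pics/wrist0.png

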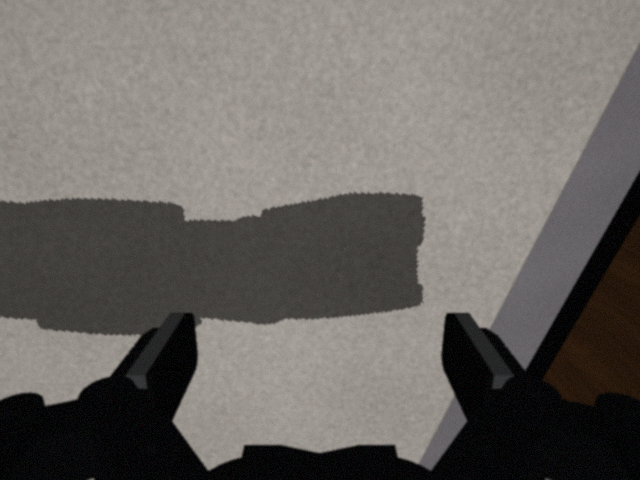

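>>> step_arm:
  moves:
    - [[1,-0.022,-0.045,0,0],[1,-0.022,-0.045,0,0],[1,-0.022,-0.045,0,0],[1,-0.022,-0.045,0,0],[1,-0.022,-0.045,0,0],[1,-0.022,-0.045,0,0],[1,-0.022,-0.045,0,0],[1,-0.022,-0.045,0,0],[1,-0.022,-0.045,0,0],[1,-0.022,-0.045,0,0],[1,0,0,0,2.4],[1,0,0,0,0],[1,0,0,0,0]]

```text
t: 1.78
ee_pos: [540.7, -189.4, 231.4]
ee_rot: [0.802, -0.597, -0.0, 0.0]
wrist_force: [-0.3, -0.1, -0.3]
grip_width: 85.3
```

```bash
cat >> h.py <<'E'
def togo(st,goal,ang=None):
    Q=R.from_quat(st["ee_rot"]).as_matrix();a=np.degrees(np.arctan2(Q[1,0],Q[0,0]))
    print("TCP",st["ee_pos"].round(2),"xang",a.round(2),"tilt",Q[:,2].round(4),"tool d mm",(Q.T@(np.array(goal)-st["ee_pos"])).round(2),"roll",None if ang is None else round(a-ang,2))
E
python3 - <<'E'
from h import *
from bench import env,cams
st=env.observe();c=cams.camera("wrist");P=cloud(c,st);H=hsv(c)
cv2.imwrite("pics/w1.png",c["frame"][:,:,::-1])
near=np.hypot(P[...,0]-541,P[...,1]+189)<70
b=near&(H[...,0]>100)&(H[...,0]<130)&(H[...,1]>140)
r=bar(P,b);print(r)
t=near&(abs(P[...,2]-46)<3)&~b;q=P[t][:,:2];print(len(q),cv2.minEnclosingCircle(q.astype(np.float32)),np.median(P[t][:,2]))
togo(st,[*r[0],6+63-18.7],r[2]-90);print(st["wrist_force"],st["joints"],st["t"])
E
```

```text
((554.0426635742188, -185.57798767089844), (7.678802967071533, 76.45498657226562), 106.25788497924805, np.float64(316.7625638968948), 487)
7905 ((541.6210327148438, -186.27149963378906), 49.15500259399414) 45.12907627029631
TCP [ 540.71 -189.44  231.37] xang -73.38 tilt [-2.e-04 -2.e-04 -1.e+00] tool d mm [ 8.0000e-02 -1.3940e+01  1.8107e+02] roll -89.63
[-0.27889159 -0.14436633 -0.2730707 ] [ 0.24710068  0.70544263  0.06730482  1.49388725 -0.05347911  0.9442278
 -0.95090691] 1.775
```

View pics/w1.png

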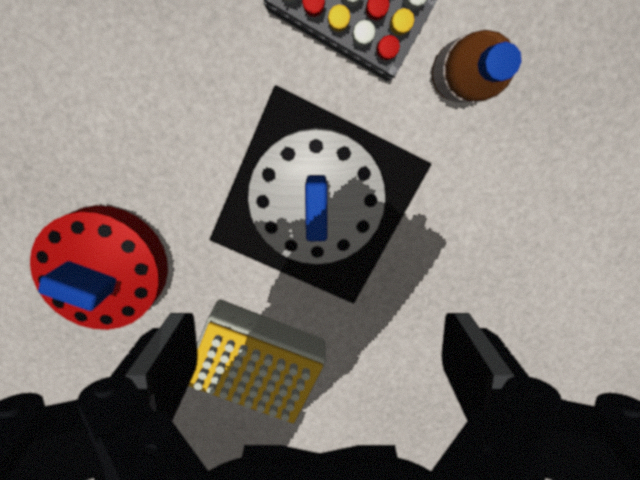

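```bash
python3 - <<'E'
from h import *
from bench import env,cams
st=env.observe();c=cams.camera("wrist");P=cloud(c,st);H=hsv(c)
near=(np.hypot(P[...,0]-541,P[...,1]+189)<35)&(P[...,2]<95)
b=near&(H[...,0]>100)&(H[...,0]<130)&(H[...,1]>140)&(P[...,2]>70)
r=bar(P,b);print(r)
m=near|(np.hypot(P[...,0]-541,P[...,1]+189)<70)
t=m&(abs(P[...,2]-45)<3)&~b;k=t.astype(np.uint8);e=cv2.findContours(k,0,1)[0];e=max(e,key=len)[:,0];q=P[e[:,1],e[:,0],:2];print(circ(q))
togo(st,[*r[0],6+63-18.7],r[2]-90)
E
```

```text
((542.0056762695312, -186.55206298828125), (42.545780181884766, 14.387197494506836), 16.903064727783203, np.float64(84.16948749809684), 1190)
(array([ 541.32589673, -187.40264907]), np.float64(46.804552809782585))
TCP [ 540.78 -189.34  231.39] xang -73.38 tilt [-2.e-04 -1.e-04 -1.e+00] tool d mm [ -2.33  -2.01 181.09] roll -0.28
```

>>> step_arm:
  moves:
    - [[1,-0.002,-0.0018,0.03,0],[1,0,0,0.04,0],[1,0,0,0.04,0],[1,0,0,0.04,0],[1,0,0,0.025,0],[1,0,0,0.006,0],[1,0,0,0,0],[0,0,0,0,0],[-0.4,0,0,0,0],[-0.7,0,0,0,0],[-1,0,0,0,0],[-1,0,0,0,0],[-1,0,0,0,0],[-1,0,0,0,0],[-1,0,0,0,0],[-1,0,0,0,0]]
  newtons: 60

```text
t: 3.88
ee_pos: [542.5, -186.2, 50.5]
ee_rot: [0.802, -0.597, 0.0, -0.0]
wrist_force: [-0.5, -0.7, 5.3]
grip_width: 15.2
```

>>> step_arm:
  moves:
    - [[-1,0,0,-0.005,0],[-1,0,0,-0.015,0],[-1,0,0,-0.03,0],[-1,0,0,-0.04,0],[-1,0,0,-0.04,0],[-1,0,0,-0.03,0],[-1,0,0,0,0],[-1,0,0,0,0],[-1,0,0,0,0]]

```text
t: 5.0
ee_pos: [542.0, -185.9, 209.4]
ee_rot: [0.802, -0.597, -0.001, 0.0]
wrist_force: [-0.2, 0.8, -4.8]
grip_width: 15.3
```

>>> step_arm:
  moves:
    - [[-1,-0.02,-0.0031,0,0],[-1,-0.04,-0.0062,0,0],[-1,-0.04,-0.0062,0,0],[-1,-0.04,-0.0062,0,0],[-1,-0.04,-0.0062,0,0],[-1,-0.04,-0.0062,0,0],[-1,-0.04,-0.0062,0,0],[-1,-0.04,-0.0062,0,0],[-1,-0.04,-0.0062,0,0],[-1,-0.04,-0.0062,0,0],[-1,-0.019,-0.0031,0,0],[-1,0,0,0,0],[-1,0,0,0,0],[-1,0,0,0,0]]

```text
t: 6.75
ee_pos: [487.6, 213.1, 210.3]
ee_rot: [0.802, -0.598, 0.0, 0.0]
wrist_force: [-0.7, -0.1, -5.1]
grip_width: 15.0
```

```bash
python3 - <<'E'
from h import *
from bench import env,cams
import pickle
st=env.observe();c=cams.camera("wrist");pickle.dump((st,c),open("c2.pkl","wb"))
cv2.imwrite("pics/w2.png",c["frame"][:,:,::-1])
togo(st,[565,237,150]);print(st["wrist_force"],st["wrist_torque"],st["joints"],st["t"],st["grip_width"])
E
```

```text
TCP [487.58 213.09 210.35] xang -73.41 tilt [-0.e+00 -2.e-04 -1.e+00] tool d mm [ -0.82 -81.03  60.34] roll None
[-0.74697908 -0.13937336 -5.06795467] [0.01115912 0.02409338 0.01913399] [-0.55222748  0.67578247  0.14826654  1.67518822 -0.12886566  0.80026248
 -1.62735232] 6.75 15.02730394275764
```

View pics/w2.png

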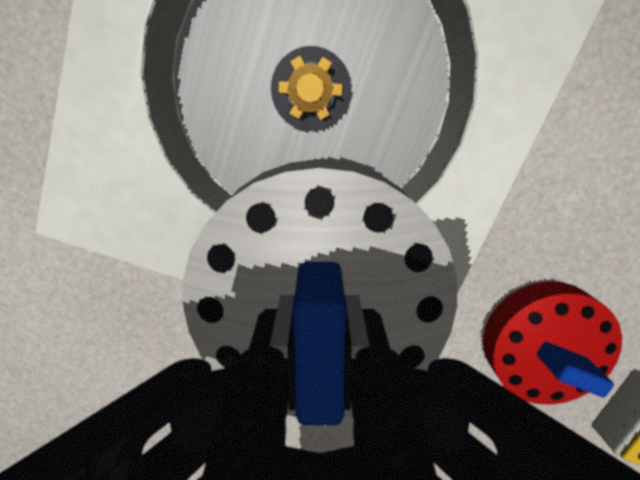

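```bash
python3 - <<'E'
from h import *
import pickle
st,c=pickle.load(open("c2.pkl","rb"))
ts=dict(st);ts["ee_pos"]=np.zeros(3);ts["ee_rot"]=np.array([0,0,0,1.])
P=cloud(c,ts);H=hsv(c)   # tool frame
m=np.zeros((480,640),bool);m[45:135,265:360]=1
br=m&(H[...,0]>10)&(H[...,0]<32)&(H[...,1]>110)
zt=np.nanmin(P[br][:,2]);print("min z",zt,"->world",st["ee_pos"][2]-zt)
f=240/np.tan(np.radians(c["fov_y"]/2));M=c["tool_from_camera"]
def ray(uv,z):  # pixels -> tool-frame at plane z
    d=np.c_[(uv[:,0]-c["cx"])/f,(uv[:,1]-c["cy"])/f,np.ones(len(uv))]@M[:3,:3].T
    return (M[:3,3]+d*((z-M[2,3])/d[:,2])[:,None])[:,:2]
def world_z(z):return st["ee_pos"][2]-z
# nose top flat
t=br&(P[...,2]<st["ee_pos"][2]-118);v,u=np.where(t);print("nose px",u.mean(),v.mean(),len(u),ray(np.c_[u,v].astype(float),world_z(120)).mean(0))
n0=ray(np.c_[u,v].astype(float),world_z(120)).mean(0)
# teeth plane
v,u=np.where(br);q=ray(np.c_[u,v].astype(float),world_z(112))
# bright pixels on teeth
r=q-n0;rad=np.hypot(*r.T)
print("teeth cloud z", np.percentile(world_z(P[v,u,2]),[5,50,95]))
s=(rad>13)&(rad<17.5)&(abs(world_z(P[v,u,2])-112)<5);a=np.arctan2(r[s,1],r[s,0]);ph=np.angle(np.exp(6j*a).mean())/6
print("tooth phase deg (tool x->y)",np.degrees(ph),abs(np.exp(6j*a).mean()),s.sum())
print("teeth centre by plane",(q[rad<18].max(0)+q[rad<18].min(0))/2)
# rotor top face edge: depth
w=(abs(P[...,2]-np.nanmedian(P[200:240,290:350,2]))<3);w[350:]=0
e=max(cv2.findContours(w.astype(np.uint8),0,1)[0],key=len)[:,0]
X=P[e[:,1],e[:,0]];X=X[(X[:,1]<-5)];X=X[np.hypot(X[:,0],X[:,1])>48]
print("rotor z",np.median(X[:,2]),circ(X[:,:2]),len(X))
g=np.zeros((480,640),bool);g[255:300,280:360]=1
b=g&(H[...,0]>100)&(H[...,0]<130)&(H[...,1]>140);p=P[b];print("bar z",np.nanpercentile(p[:,2],[3,50]),np.nanmin(p,0),np.nanmax(p,0))
# bowl inner rim: floor boundary check
E
```

```text
min z 88.26774943109652 ->world 122.07769386367423
nose px 310.089715536105 87.78227571115974 914 [ -4.74057227 -83.41692279]
teeth cloud z [nan nan nan]
tooth phase deg (tool x->y) 2.3558314315346363 0.7685029038322955 530
teeth centre by plane [ -4.95508458 -83.49060441]
rotor z 8.889491317040054 (array([0.515676  , 0.61947077]), np.float64(49.48138834771377)) 644
bar z [-28.15417055 -16.0088667 ] [ -8.85120746 -21.63936421 -29.3412442 ] [  7.65659088 -11.37403707   2.15154151]
```

```bash
python3 - <<'E'
import cv2
i=cv2.imread("pics/w2.png")
cv2.imwrite("pics/w2c.png",cv2.resize(i[40:140,260:360],None,fx=6,fy=6,interpolation=2))
E
```

```text
(no output)
```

View pics/w2c.png

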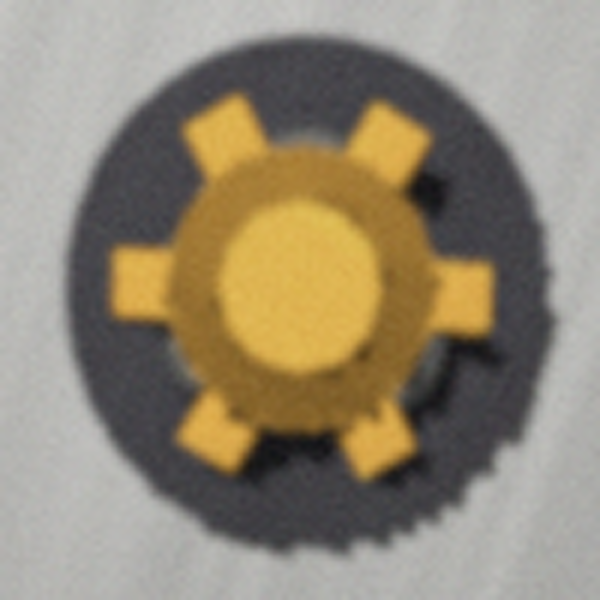

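>>> step_arm:
  moves:
    - [[-1,0,0,0,-10],[-1,0,0,0,-10],[-1,0,0,0,0],[-1,0.006,-0.0202,0,0],[-1,0.006,-0.0202,0,0],[-1,0.006,-0.0202,0,0],[-1,0.0057,-0.0202,0,0],[-1,0,0,0.015,0],[-1,0,0,0.02,0],[-1,0,0,0,0],[-1,0,0,0,0]]

```text
t: 8.18
ee_pos: [566.4, 243.2, 175.9]
ee_rot: [0.893, -0.449, 0.0, -0.0]
wrist_force: [-0.0, -0.5, -4.5]
grip_width: 15.1
```

```bash
python3 - <<'E'
from h import *
from bench import env,cams
st=env.observe();togo(st,[566.5,242.2,150],-45.77);print(st["wrist_force"],st["wrist_torque"],st["t"],st["grip_width"])
o=[]
for n,(u,v) in {"scene":(318,160),"side":(302,150)}.items():
    i=cams.camera(n)["frame"][:,:,::-1];i=i[v-50:v+50,u-66:u+66];o.append(cv2.resize(i,None,fx=6,fy=3*2,interpolation=2)[:,:])
cv2.imwrite("pics/h1.png",cv2.resize(np.vstack(o),(400,600)))
E
```

```text
TCP [566.37 243.16 175.9 ] xang -53.41 tilt [ 4.e-04  2.e-04 -1.e+00] tool d mm [ 0.85  0.48 25.9 ] roll -7.64
[-0.02779201 -0.49228494 -4.51445582] [ 0.05149095 -0.00739063  0.00655486] 8.175 15.10445215364579
```

View pics/h1.png

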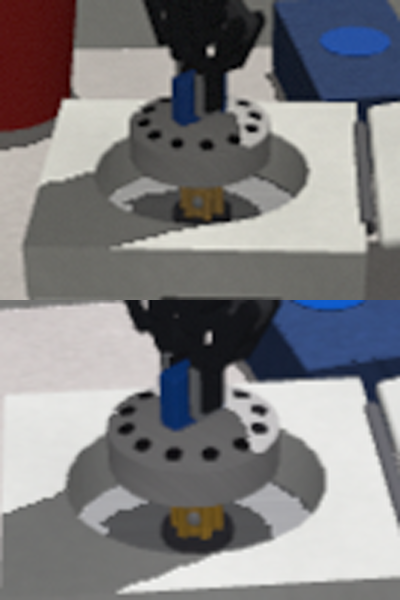

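>>> step_arm:
  moves:
    - [[-1,0.0009,0.0005,0.003,0],[-1,0,0,0.003,0],[-1,0,0,0.003,0],[-1,0,0,0.0025,0],[-1,0,0,0,0],[-1,0,0,0,0]]

```text
t: 9.02
ee_pos: [566.5, 242.2, 163.9]
ee_rot: [0.894, -0.449, -0.0, -0.0]
wrist_force: [-0.6, 0.1, -4.5]
grip_width: 15.0
```

>>> step_arm:
  moves:
    - [[-1,0,0,0.002,0],[-1,0,0,0.001,0],[-1,0,0,0,0],[-1,0,0,0,0]]

```text
t: 9.52
ee_pos: [566.5, 242.2, 160.9]
ee_rot: [0.894, -0.449, -0.0, -0.0]
wrist_force: [0.1, 0.5, -3.7]
grip_width: 15.0
```

>>> step_arm:
  moves:
    - [[-1,0,0,0.001,0],[-1,0,0,0,0],[-1,0,0,0,0]]

```text
t: 9.9
ee_pos: [566.5, 242.2, 159.8]
ee_rot: [0.894, -0.449, -0.0, -0.0]
wrist_force: [0.4, 0.3, -4.3]
grip_width: 14.9
```

>>> step_arm:
  moves:
    - [[-1,0,0,0.001,0],[-1,0,0,0,0],[-1,0,0,0,0]]

```text
t: 10.28
ee_pos: [566.5, 242.2, 158.8]
ee_rot: [0.894, -0.449, -0.0, -0.0]
wrist_force: [0.1, 0.4, -3.9]
grip_width: 15.5
```

>>> step_arm:
  moves:
    - [[-1,0,0,0.001,0],[-1,0,0,0,0],[-1,0,0,0,0]]

```text
t: 10.65
ee_pos: [566.5, 242.2, 157.8]
ee_rot: [0.894, -0.449, -0.0, -0.0]
wrist_force: [-0.4, -0.2, -4.4]
grip_width: 15.0
```

>>> step_arm:
  moves:
    - [[-1,0,0,0.0007,0],[-1,0,0,0,0],[-1,0,0,0,0]]

```text
t: 11.02
ee_pos: [566.5, 242.2, 157.1]
ee_rot: [0.894, -0.449, -0.0, -0.0]
wrist_force: [0.6, -0.5, -3.9]
grip_width: 15.3
```

>>> step_arm:
  moves:
    - [[-1,0,0,0.0005,0],[-1,0,0,0,0],[-1,0,0,0,0]]

```text
t: 11.4
ee_pos: [566.5, 242.2, 156.7]
ee_rot: [0.894, -0.449, -0.0, -0.0]
wrist_force: [0.5, 0.2, -5.2]
grip_width: 15.1
```

>>> step_arm:
  moves:
    - [[-1,0,0,0.0005,0],[-1,0,0,0,0],[-1,0,0,0,0]]

```text
t: 11.78
ee_pos: [566.6, 242.2, 156.3]
ee_rot: [0.894, -0.449, 0.0, -0.0]
wrist_force: [-0.0, 0.2, -0.7]
grip_width: 15.3
```

>>> step_arm:
  moves:
    - [[-1,0,0,0.0005,0],[-1,0,0,0,0],[-1,0,0,0,0]]

```text
t: 12.15
ee_pos: [566.6, 242.3, 155.8]
ee_rot: [0.894, -0.449, 0.0, -0.0]
wrist_force: [-0.8, 0.1, 5.3]
grip_width: 15.6
```

>>> step_arm:
  moves:
    - [[-1,0,0,0.0005,0],[-1,0,0,0,0],[-1,0,0,0,0]]

```text
t: 12.52
ee_pos: [566.7, 242.3, 155.5]
ee_rot: [0.894, -0.449, 0.0, -0.0]
wrist_force: [-2.0, -0.4, 8.3]
grip_width: 15.3
```

>>> step_arm:
  moves:
    - [[-1,0,0,-0.0003,0],[-1,0,0,0,2],[-1,0,0,0,2],[-1,0,0,0,-2],[-1,0,0,0,-2],[-1,0,0,0,-2],[-1,0,0,0,-2],[-1,0,0,0,0]]

```text
t: 13.52
ee_pos: [566.5, 242.2, 155.1]
ee_rot: [0.909, -0.417, -0.0, 0.0]
wrist_force: [0.8, 0.3, -4.0]
grip_width: 15.2
```

>>> step_arm:
  moves:
    - [[-1,0,0,0,-2],[-1,0,0,0,-1.6],[-1,0,0,0,0],[-1,0,0,0,0]]

```text
t: 14.02
ee_pos: [566.5, 242.2, 155.4]
ee_rot: [0.921, -0.389, -0.0, -0.0]
wrist_force: [0.2, -0.4, -4.1]
grip_width: 15.4
```

```bash
python3 - <<'E'
from h import *
from bench import env
st=env.observe();togo(st,[566.5,242.2,132.4],-45.77);print(st["wrist_force"],st["wrist_torque"],st["t"],st["grip_width"])
E
```

```text
TCP [566.5  242.17 155.43] xang -45.76 tilt [-1.e-04  1.e-04 -1.e+00] tool d mm [-2.000e-02 -2.000e-02  2.303e+01] roll 0.01
[ 0.22259017 -0.36507661 -4.08114769] [ 0.01112221 -0.03503115 -0.02737738] 14.025 15.3521523909573
```

>>> step_arm:
  moves:
    - [[-1,0,0,0.001,0],[-1,0,0,0.001,0],[-1,0,0,0.001,0],[-1,0,0,0,0],[-1,0,0,0,0]]

```text
t: 14.65
ee_pos: [566.5, 242.2, 152.5]
ee_rot: [0.921, -0.389, -0.0, -0.0]
wrist_force: [0.6, -0.4, -5.2]
grip_width: 15.3
```

>>> step_arm:
  moves:
    - [[-1,0,0,0.001,0],[-1,0,0,0.001,0],[-1,0,0,0,0],[-1,0,0,0,0]]

```text
t: 15.15
ee_pos: [566.5, 242.2, 150.4]
ee_rot: [0.921, -0.389, -0.0, -0.0]
wrist_force: [1.0, -0.1, -3.6]
grip_width: 14.7
```

>>> step_arm:
  moves:
    - [[-1,0,0,0.001,0],[-1,0,0,0,0],[-1,0,0,0,0]]

```text
t: 15.52
ee_pos: [566.6, 242.2, 149.5]
ee_rot: [0.921, -0.389, 0.0, -0.0]
wrist_force: [2.5, 0.9, -4.1]
grip_width: 15.2
```

>>> step_arm:
  moves:
    - [[-1,0.0002,-0.0002,0.0007,0],[-1,0,0,0,0],[-1,0,0,0,0]]

```text
t: 15.9
ee_pos: [566.8, 242.2, 148.8]
ee_rot: [0.921, -0.389, 0.0, -0.0]
wrist_force: [0.7, 0.4, -1.8]
grip_width: 15.0
```

>>> step_arm:
  moves:
    - [[-1,0,0,0.0006,0],[-1,0,0,0,0],[-1,0,0,0,0]]

```text
t: 16.27
ee_pos: [566.8, 242.2, 148.2]
ee_rot: [0.921, -0.389, 0.0, -0.0]
wrist_force: [0.9, 0.3, 0.2]
grip_width: 15.4
```

>>> step_arm:
  moves:
    - [[-1,0,0,0.0006,0],[-1,0,0,0,0],[-1,0,0,0,0]]

```text
t: 16.65
ee_pos: [566.7, 242.1, 147.4]
ee_rot: [0.921, -0.389, -0.0, 0.0]
wrist_force: [1.2, 0.6, -0.8]
grip_width: 15.2
```

>>> step_arm:
  moves:
    - [[-1,0,0,0.0008,0],[-1,0,0,0.0008,0],[-1,0,0,0,0],[-1,0,0,0,0]]

```text
t: 17.15
ee_pos: [566.6, 242.1, 145.7]
ee_rot: [0.921, -0.389, -0.0, 0.0]
wrist_force: [1.1, 1.0, -5.3]
grip_width: 15.3
```

>>> step_arm:
  moves:
    - [[-1,0,0,0.0008,0],[-1,0,0,0.0008,0],[-1,0,0,0,0],[-1,0,0,0,0]]

```text
t: 17.65
ee_pos: [566.7, 242.2, 144.2]
ee_rot: [0.921, -0.389, -0.0, 0.0]
wrist_force: [1.9, 0.0, -5.7]
grip_width: 15.0
```

>>> step_arm:
  moves:
    - [[-1,0,0,0.001,0],[-1,0,0,0.001,0],[-1,0,0,0,0],[-1,0,0,0,0]]

```text
t: 18.15
ee_pos: [566.7, 242.2, 142.2]
ee_rot: [0.921, -0.389, -0.0, 0.0]
wrist_force: [1.4, 0.4, -4.4]
grip_width: 15.1
```

>>> step_arm:
  moves:
    - [[-1,0,0,0.001,0],[-1,0,0,0.001,0],[-1,0,0,0.001,0],[-1,0,0,0.001,0],[-1,0,0,0,0],[-1,0,0,0,0]]

```text
t: 18.9
ee_pos: [566.7, 242.2, 138.2]
ee_rot: [0.921, -0.389, -0.0, 0.0]
wrist_force: [1.3, -0.2, -7.8]
grip_width: 15.3
```

>>> step_arm:
  moves:
    - [[-1,0,0,0.001,0],[-1,0,0,0.001,0],[-1,0,0,0.001,0],[-1,0,0,0.001,0],[-1,0,0,0,0],[-1,0,0,0,0]]

```text
t: 19.65
ee_pos: [566.7, 242.2, 134.3]
ee_rot: [0.921, -0.389, -0.0, 0.0]
wrist_force: [0.3, 0.3, -6.8]
grip_width: 15.3
```

>>> step_arm:
  moves:
    - [[-1,0,0,0.0008,0],[-1,0,0,0,0],[-1,0,0,0,0]]

```text
t: 20.02
ee_pos: [566.8, 242.2, 133.6]
ee_rot: [0.921, -0.389, -0.0, -0.0]
wrist_force: [-0.5, 0.7, -5.2]
grip_width: 15.1
```

>>> step_arm:
  moves:
    - [[-1,0,0,0.0006,0],[-1,0,0,0,0],[-1,0,0,0,0]]

```text
t: 20.4
ee_pos: [566.8, 242.2, 132.9]
ee_rot: [0.921, -0.389, -0.0, -0.0]
wrist_force: [-0.1, 0.1, -4.4]
grip_width: 15.1
```

>>> step_arm:
  moves:
    - [[-1,0,0,0.0005,0],[-1,0,0,0,0],[-1,0,0,0,0]]

```text
t: 20.78
ee_pos: [566.9, 242.2, 132.6]
ee_rot: [0.921, -0.389, 0.0, -0.0]
wrist_force: [-0.5, -0.0, -0.2]
grip_width: 15.5
```

>>> step_arm:
  moves:
    - [[-1,0,0,0.0004,0],[-1,0,0,0,0],[-1,0,0,0,0]]

```text
t: 21.15
ee_pos: [566.9, 242.2, 132.5]
ee_rot: [0.921, -0.389, 0.0, -0.0]
wrist_force: [-1.6, -1.4, 6.1]
grip_width: 15.3
```

>>> step_arm:
  moves:
    - [[-1,0,0,0.0004,0],[-1,0,0,0,0],[-1,0,0,0,0]]

```text
t: 21.52
ee_pos: [566.9, 242.2, 132.5]
ee_rot: [0.921, -0.389, 0.0, -0.0]
wrist_force: [-3.8, -2.2, 12.9]
grip_width: 15.1
```

>>> step_arm:
  moves:
    - [[-1,0,0,0.0003,0],[-1,0,0,0,0],[-1,0,0,0,0]]

```text
t: 21.9
ee_pos: [567.0, 242.2, 132.5]
ee_rot: [0.921, -0.389, 0.0, -0.0]
wrist_force: [-5.8, -3.3, 18.4]
grip_width: 15.2
```

>>> step_arm:
  moves:
    - [[-1,0,0,-0.0012,0],[-1,0,0,0,0],[-1,0,0,0,0]]

```text
t: 22.28
ee_pos: [566.8, 242.2, 132.6]
ee_rot: [0.921, -0.389, 0.0, -0.0]
wrist_force: [-1.1, -0.5, 2.6]
grip_width: 15.3
```

>>> step_arm:
  moves:
    - [[-1,0,0,-0.0007,0],[-1,0,0,0,0],[-1,0,0,0,0]]

```text
t: 22.65
ee_pos: [566.7, 242.2, 133.1]
ee_rot: [0.921, -0.389, -0.0, 0.0]
wrist_force: [-0.2, 0.3, -5.1]
grip_width: 15.5
```

>>> step_arm:
  moves:
    - [[-1,0,0,-0.0005,0],[-1,0,0,0,0],[-1,0,0,0,0]]

```text
t: 23.02
ee_pos: [566.8, 242.2, 133.7]
ee_rot: [0.921, -0.389, -0.0, -0.0]
wrist_force: [0.6, 1.0, -4.9]
grip_width: 15.3
```

>>> step_arm:
  moves:
    - [[-1,0,0,0.0006,0],[-1,0,0.0002,0.0006,0],[-1,0,0,0.0004,0],[-1,0,0,0.0004,0],[-1,0,0,0,0],[-1,0,0,0,0]]

```text
t: 23.78
ee_pos: [566.8, 242.1, 132.5]
ee_rot: [0.921, -0.389, 0.0, -0.0]
wrist_force: [-2.9, -1.9, 11.0]
grip_width: 15.1
```

>>> step_arm:
  moves:
    - [[-1,0,0,0.0003,0],[-1,0,0,0,1],[-1,0,0,0,-1],[-1,0,0,0,-1],[-1,0,0,0,1],[-1,0,0,0,0]]

```text
t: 24.52
ee_pos: [566.8, 242.1, 132.5]
ee_rot: [0.921, -0.389, 0.0, -0.0]
wrist_force: [-3.7, -1.8, 14.8]
grip_width: 15.6
```

```bash
python3 - <<'E'
from h import *
from bench import env,cams
st=env.observe();togo(st,[566.5,242.2,132.4],-45.77);print(st["wrist_force"],st["wrist_torque"],st["t"],st["grip_width"])
c=cams.camera("side")["frame"][:,:,::-1]
cv2.imwrite("pics/s2.png",cv2.resize(c[90:230,200:400],None,fx=4,fy=4,interpolation=2))
E
```

```text
TCP [566.82 242.11 132.48] xang -45.75 tilt [ 9.e-04  5.e-04 -1.e+00] tool d mm [-0.29  0.17  0.08] roll 0.02
[-3.71227977 -1.82342983 14.77261484] [-0.3961847   1.10056191 -0.00545343] 24.525 15.598479083203493
```

View pics/s2.png

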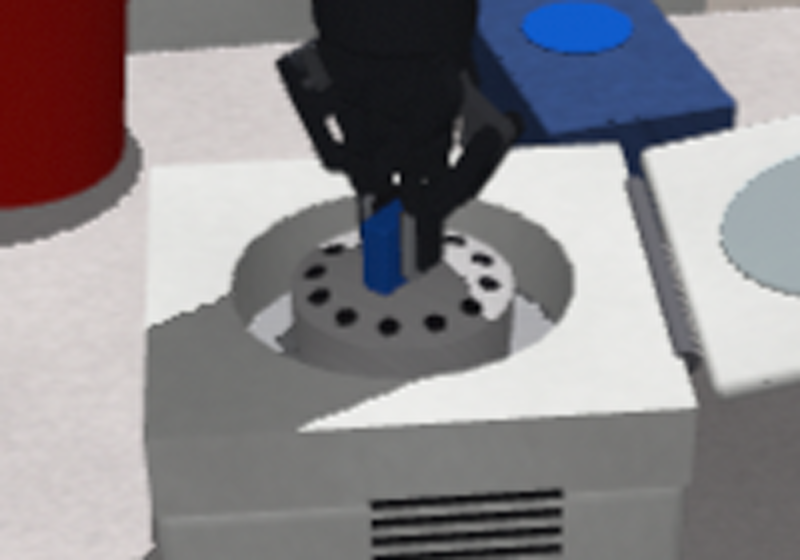

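>>> step_arm:
  moves:
    - [[-1,0,0.0003,0.0003,0],[-1,0,0,0,0],[-1,0,0,0,0]]

```text
t: 24.95
ee_pos: [566.8, 242.1, 132.5]
ee_rot: [0.921, -0.389, 0.001, -0.001]
wrist_force: [-3.3, -1.6, 18.0]
grip_width: 15.6
```

>>> step_arm:
  moves:
    - [[-1,0,0,0.0003,0],[-1,0,0,0,0],[-1,0,0,0,0]]

```text
t: 25.32
ee_pos: [566.8, 242.1, 132.4]
ee_rot: [0.921, -0.389, 0.001, -0.001]
wrist_force: [-4.9, -2.6, 21.7]
grip_width: 15.2
```

>>> step_arm:
  moves:
    - [[-1,0,0,0.0002,0],[-1,0,0,0,0],[-1,0,0,0,0]]

```text
t: 25.7
ee_pos: [566.9, 242.1, 132.4]
ee_rot: [0.921, -0.389, 0.001, -0.001]
wrist_force: [-6.8, -2.1, 25.1]
grip_width: 15.4
```

>>> step_arm:
  moves:
    - [[-1,0,0,-0.0008,0],[-1,0,0,-0.0005,0],[-1,0,0,0,0],[-1,0,0,0,0]]

```text
t: 26.2
ee_pos: [566.7, 242.0, 132.5]
ee_rot: [0.921, -0.389, 0.0, -0.0]
wrist_force: [-0.1, -0.1, 8.5]
grip_width: 15.6
```

>>> step_arm:
  moves:
    - [[-1,0,0,-0.0004,0],[-1,0,0,0,0],[-0.5,0,0,0,0],[-0.3,0,0,0,0],[0,0,0,0,0],[0.2,0,0,0,0],[0.2,0,0,0,0],[0.2,0,0,0,0],[0.2,0,0,0,0]]

```text
t: 27.32
ee_pos: [566.4, 241.8, 132.3]
ee_rot: [0.921, -0.389, -0.0, -0.0]
wrist_force: [0.6, -0.3, -0.1]
grip_width: 51.3
```

Now rise and back off so the wrist camera can see the seated rotor.

>>> step_arm:
  moves:
    - [[0.2,0,0,-0.005,0],[0.2,0,0,-0.02,0],[0.2,0,0,-0.04,0],[0.2,0,0,-0.04,0],[0.2,0,0,-0.03,0],[0.2,0,0.02,0,0],[0.2,0,0.02,0,0],[0.2,0,0,0,0],[0.2,0,0,0,0]]

```text
t: 28.45
ee_pos: [538.1, 214.3, 267.5]
ee_rot: [0.921, -0.388, 0.0, -0.0]
wrist_force: [0.0, 0.6, -1.3]
grip_width: 51.1
```

```bash
python3 - <<'E'
from h import *
from bench import env,cams
st=env.observe();c=cams.camera("wrist");P=cloud(c,st);H=hsv(c)
print(st["t"],st["ee_pos"],st["wrist_force"])
rr=np.hypot(P[...,0]-566.5,P[...,1]-242)
ok=(P[...,2]<180)
b=ok&(H[...,0]>100)&(H[...,0]<130)&(H[...,1]>140)&(rr<35)
print("bar",bar(P,b))
t=ok&(rr<47)&~b&(abs(P[...,2]-128)<8);q=P[t]
A=np.c_[q[:,0]-566.5,q[:,1]-242,np.ones(len(q))];s=np.linalg.lstsq(A,q[:,2],rcond=None)[0];print("rotor top plane",s)
f=ok&(abs(P[...,2]-125)<8)&(rr>95)&(rr<112);q=P[f];A=np.c_[q[:,0]-566.5,q[:,1]-242,np.ones(len(q))];print("rim plane",np.linalg.lstsq(A,q[:,2],rcond=None)[0],np.median(q[:,2]))
s2=cams.camera("side")
i=np.hstack([cv2.resize(c["frame"],(400,300)),cv2.resize(s2["frame"],(400,300))]);j=cv2.resize(s2["frame"][90:240,200:400],(400,300));k=cv2.resize(cams.camera("scene")["frame"],(400,300))
cv2.imwrite("pics/end.png",np.vstack([i,np.hstack([j,k])])[:,:,::-1])
E
```

```text
28.45 [538.08411754 214.32489379 267.54886338] [ 0.02254644  0.62853418 -1.30358702]
bar ((566.0360107421875, 241.7338104248047), (42.38454818725586, 14.348736763000488), 44.813812255859375, np.float64(166.10700964582577), 1802)
rotor top plane [-5.74961672e-03 -5.84221059e-03  1.26655624e+02]
rim plane [-1.09313128e-03 -6.61900267e-04  1.24959583e+02] 124.96615391831193
```

View pics/end.png

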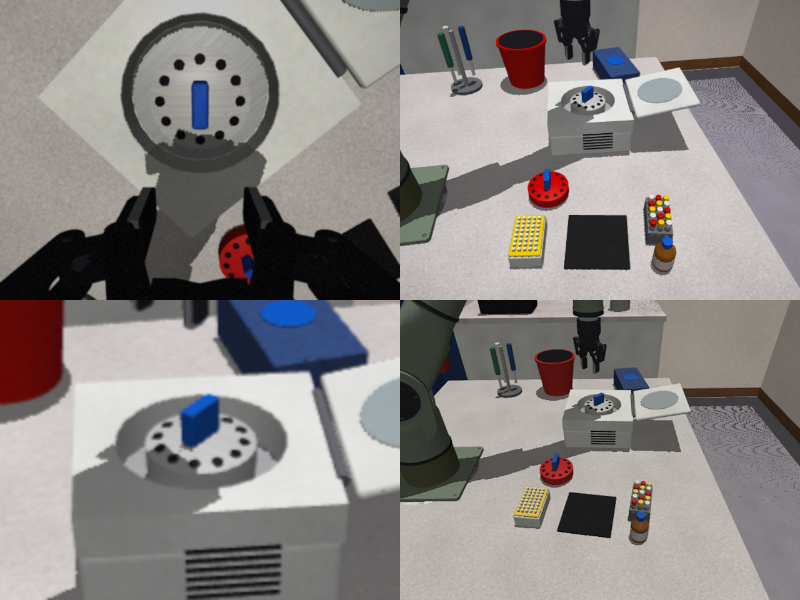

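```bash
python3 -c "
from bench import job
print(job.sign_off())"
```

```text
the job is handed in; nothing more can be done
None
```

The rotor is on the spindle, pressed down to a hard stop and released, and I handed the job in at about 28.6 s. One check disagreed: a light pull did not show the spring catch holding it.

- **Meshing:** I lifted the rotor by the blue grip and turned it to within about 8° of meshing. I then lowered it onto the tooth tops and rocked it left and right under a push of about 10 N. That push briefly reached 13 N at first contact. The teeth meshed on the leftward swing.
- **Pressing home:** It passed the catch with about 5 N extra and stopped hard at the expected height. The most I read on the spindle was about 30 N (wrist reading plus the rotor's weight).
- **Last checks:** The rotor top and grip top measured 126.7 and 166.1 mm, against 128 and 165 mm expected. The camera showed about the same errors when the rotor stood on the mat, so this fits fully home. It looks level in the pictures; the fitted top plane tilts about 0.5°, against about 0.1° for the centrifuge's rim, which I took for noise. The gripper is clear, and the rack, tip box, bottle and red rotor look undisturbed.
- **Catch not confirmed:** After the first press I raised the rotor by about 1 mm, and it came up without noticeable resistance. I pressed it to the stop again, harder, and did not pull a second time before letting go. So full seating is supported by the hard stop and the measured height, not by a pull test.

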